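# Bolt the lid of a bench test enclosure past its spring safety catch

## Robot

A 6-joint arm with a two-finger parallel gripper is mounted at the origin on the work surface. World frame = base frame: x ahead of the robot, y to its left, z up, the work surface at z = 0. Lengths are in mm, angles in degrees, forces in N, time in s.
With the tool pointing down it reaches from about 300 to 825 mm from the base axis. Payload 5.4 kg.
Tool frame: the origin (TCP) lies on the mounting face of the last link; the fingertips stand 190 mm ahead of it and the grasp point (between the pads) lies 171 mm ahead of it; x points along the fingers, z is the direction in which the jaws open and shut, and the axes are right-handed (so a half turn about x gives the same grasp; the last joint's range is limited). The gripper opens to 92 mm and grips with 3 to 60 N. Pads are 20 mm wide; open, the fingers measure 128 mm over their backs; the gripper's body (75 mm by 189 mm) begins 69 mm behind the grasp point.
Start: joints at [62.733, 9.076, 91.501, -0, 79.423, -12.038], TCP at [151.053, 554.789, 404.701] pointing down, gripper open.
Joint ranges: [-166.64, 166.64], [-54.1, 131.32], [10.49, 154.53], [-73.88, 253.88], [9.74, 151.15], [-171.62, 171.62]. Speed limits (degrees/s): [147.25, 147.25, 180, 180, 180, 180].

## Interface

Orientations are given as [roll, pitch, yaw] about the fixed x, y, z axes, in that order (R = Rz(yaw) Ry(pitch) Rx(roll)).
In Python, from bench import get_state, read_camera, calibration, hand_in, find_in, tip_of gives the robot as it stands.
- The arm moves only by the shell command python3 -m inch 'ROWS' [FORCE]. ROWS is JSON, one flat list of numbers, 5 for each row, row after row: the shift along the tool's x, y, z in units of 100 cm (1.0 is 100 cm), then the turn about the tool's x in units of 180 degrees (1.0 is 180 degrees), then the opening, from 0 (shut) to 1 (fully open). A call has 1 to 5 rows; each row shifts and turns the commanded pose from where the row before left it, along the tool's axes as they then stand; what a row does not reach is not made up. A row lasts 1/10 s, in which the tool goes at most 50 mm and 8.59 degrees, less where a joint would pass 70% of its speed; a pose out of reach is approached as far as the arm can. A call with a number of a shift or a turn outside -1 to 1 is refused whole. A call with a gripper value outside its range is refused whole. The fingers move at their own pace and stop on an object; FORCE is the grip in N (left out, the last holds). Time passes only in rows, so rows that do not move let the fingers close. It gives the time, the measured TCP pose, the force and the opening at its end, in the units of the state.
- get_state(): the state, without advancing time (a new reading comes with each control period).
- read_camera(name): name is "scene" or "top"; returns (picture, depth): 384x512x3 uint8, red, green, blue; 384x512 float32, mm along the optical axis (not along the pixel's ray), 0 where there is no reading.
- calibration(name): a dict with "fx", "fy", "cx", "cy" (pixels), "k1" (the pictures are not rectified: a ray, as slopes to the right and down, at radius r is drawn at 1 + k1 r^2 times it, then the intrinsics apply), "xyz" and "attitude" of the camera in the world. Camera axes: x right, y down, z forward; pixel columns grow to the right and rows downward; lengths in mm; the calibration is good to about 2 mm. A picture is of the moment at which its call begins. calibration takes no time and is no camera call.
- hand_in(): hands the job in, once; it reports no verdict.
Trained networks look in the newest picture that a camera, given by its name, has taken for a name from the list of things; names that differ only in an ending like _2 or _b are one class to them, and where a whole thing is asked for, a point or a joint stands for the part that bears it (a point fixed in the world has none). Each returns a list of dicts, best first, with "p" (0 to 1); they miss things now and then, are a little off and sometimes report something else, mostly with a low value. They report only what shows in the picture. A call takes as long as a camera call.
- find_in(label, camera): "point" ([x, y, z] in mm, in the coordinates of the camera as it stood for that picture, good to about 4 mm: the middle of the surface that is visible of it).
- tip_of(label, camera): "point" ([x, y, z] in mm, in the coordinates of the camera as it stood for that picture, good to about 4 mm: a listed point, or the origin of a listed thing).
The state is a dict: "time": time; "joint_positions": joint angles; "dq": joint speeds; "effort": joint torques, N m; "eef_pos": TCP position; "tool_rot": TCP orientation; "force": force on the tool from outside, world axes, zero at the start; "torque": the same for the moment, N m; "gripper_width": finger opening in mm.
Only numpy, scipy, OpenCV 4.12 (cv2) and the standard library are available. Lean on these libraries where they do the work, as an engineer would, in place of code of your own. Each camera call takes 0.05 s, during which the arm holds its last target.

## Task

Lock the lid of the grey test enclosure: press the yellow spring catch down with one fingertip and keep it down while the other finger pushes the red thumb plate of the bolt all the way across into the brass staple on the lid, then let go so that the catch springs back up behind the bolt. Touch and push only: leave the boxes, the screwdriver and the terminal block where they are.

Things in the scene. Friction and masses are not known exactly. Their poses are not given: they have to be found in the camera images.
- enclosure: Grey enclosure, 240 (x) x 330 (y) x 80 mm high, fixed. Origin: centre of its underside. +y: the way the bolt slides, towards the white lid (which stays shut); +x: from catch to bolt. Bolt guides and brass staple rise 22 mm above its top, at x = +34, y = -112, +8, +52 mm; nothing fixed is higher but catch and thumb plate.
- catch (a joint): How far the yellow catch is pressed straight down, m: 0 up (at rest), 0.012 hard stop. Sprung: about 1.5 N starts it, about 6 N holds it at the stop. Pressed more than 0.006 it frees the bolt; let up, its tooth blocks the bolt at the start, at the end and at places between.
- catch_pad (a point): Centre of the upper face of the catch's yellow press pad: flat, 36 (enclosure x) x 120 (y) x 8 mm thick, 42 mm above the enclosure's top when up; at x = -36, y = -65 mm in its frame. Moves with the catch. Press anywhere on it; a finger may slide along it. The 34 mm between pad and thumb plate are open (parts there at most 16 mm above the top).
- bolt (a joint): How far the bolt has been slid along the enclosure's +y, m: about 0 drawn back (at the start), 0.045 fully home against its stop. It needs about 3 N and stays where it is left.
- bolt_plate (a point): On the pushing face (-y side) of the bolt's red upright thumb plate: mid-width, 16 mm below its top edge. Plate 36 mm wide (enclosure x), 8 mm thick (y), 16 to 62 mm above the enclosure's top. Moves with the bolt; drawn back it is at x = +34, y = -74 mm in the enclosure's frame. A finger behind it clears all if its tip stays 25 mm above the top.
- back_box_mid (a point): Centre of a loose cream open wall box, 86 x 86 x 35 mm, lying on the lid. Leave alone.
- double_box_mid (a point): Centre of a loose cream open wall box, 86 x 146 x 45 mm, on the bench beside the lid end of the enclosure. Leave alone.
- screwdriver_mid (a point): Middle of a loose screwdriver with a red handle, 200 mm long, 26 mm thick, lying on the bench beside the other end of the enclosure. Leave alone.
- terminal_block_mid (a point): Centre of a loose green terminal block, 24 (enclosure x) x 50 x 36 mm, standing on the enclosure's panel about 60 mm beyond the bolt (enclosure +x). Leave alone.

How it is judged (in metres and radians):
On the way, in this order (a step that is already met when the one before it is completed fails the run):
1. the catch is pressed down while the bolt is still drawn back (value of joint catch above 0.006 m and value of joint bolt below 0.006 m), for 0.05 s.
2. the bolt is fully home with a finger still holding the catch down (value of joint bolt above 0.042 m and value of joint catch above 0.006 m and contact force between the fingers and catch above 0.5 N), for 0.05 s.
At the end, for the whole second after the job is handed in: The bolt is at least 42 mm across (of 45 mm), the catch has sprung back up to within 2 mm of its rest height, and the two boxes, the screwdriver and the terminal block are within 30 mm of where they were (value of joint bolt above 0.042 m and value of joint catch below 0.002 m and distance of each of back_box_mid, double_box_mid, screwdriver_mid, terminal_block_mid from where it was at the start of the episode below 0.03 m); the robot touches nothing.
It fails at once if the catch was let up (pressed less than 5 mm) with the bolt part-way across (8 to 40 mm) (value of joint catch below 0.005 m and value of joint bolt between 0.008 and 0.04 m).
It fails at once if a box, the screwdriver or the terminal block was moved or lifted by more than 30 mm (distance of any of back_box_mid, double_box_mid, screwdriver_mid, terminal_block_mid from where it was at the start of the episode above 0.03 m).
It also fails if it takes over 42 s, if anything falls off the work surface, if the arm or the gripper's body presses on something with over 40 N, if the wrist force passes 120 N, or if a joint passes its speed limit or range.

## Working session

There is one attempt and no reset: what is moved stays moved. The work goes in short steps, Python scripts to look and compute and a shell command to move; the robot and the scene stay as the last step left them, time stands still between calls to the robot, and variables do not carry over. Pictures are saved under pics/ and viewed, and the job is handed in when it is done.

```bash
ls; mkdir -p pics
cat > h.py <<'E'
import numpy as np,cv2
from scipy.spatial.transform import Rotation as R
from bench import *
def cam(name):
    c=calibration(name); return c,R.from_euler('xyz',c['attitude'],degrees=True).as_matrix(),np.array(c['xyz'])
def w(name,p):
    c,M,t=cam(name); return M@np.array(p)+t
def px2w(name,u,v,d):
    c,M,t=cam(name)
    K=np.array([[c['fx'],0,c['cx']],[0,c['fy'],c['cy']],[0,0,1.]])
    q=cv2.undistortPoints(np.array([[[u,v]]],float),K,np.array([c['k1'],0,0,0.]))[0,0]
    return M@np.array([q[0]*d,q[1]*d,d])+t
E
python3 - <<'E'
from h import *
for n in ("scene","top"):
    p,d=read_camera(n); cv2.imwrite(f'pics/{n}0.png',p[:,:,::-1]); np.save(f'{n}0.npy',d)
    print(n,calibration(n))
    for l in ["enclosure","catch_pad","bolt_plate","terminal_block_mid","back_box_mid","screwdriver_mid"]:
        for r in tip_of(l,n)[:2]: print(l,round(r['p'],2),w(n,r['point']).round(1))
print(get_state())
E
```

```text
pics
scene {'fx': 410.6447202473552, 'fy': 410.6447202473552, 'cx': 249.89709374739041, 'cy': 189.0193126508804, 'k1': -0.05172276424800533, 'xyz': array([1308.90077701,  301.35666507,  835.54182141]), 'attitude': array([-135.15256333,    0.50001771,  104.37524183])}
enclosure 0.75 [583.9 108.6   5.4]
catch_pad 0.81 [578.2  36.4 124.8]
bolt_plate 0.74 [642.5  51.3 127.8]
terminal_block_mid 0.72 [691.  110.8 100.4]
back_box_mid 0.58 [483.6 194.6  96.8]
screwdriver_mid 0.91 [ 707.1 -107.3   14.6]
top {'fx': 422.9112240610583, 'fy': 422.9112240610583, 'cx': 257.8012026829542, 'cy': 192.99131667460074, 'k1': -0.12946394935882982, 'xyz': array([ 442.55785875,  124.75197275, 1145.41677084]), 'attitude': array([-170.93473663,    0.28299409,  -88.63625324])}
enclosure 0.61 [585.3 112.7   0.6]
catch_pad 0.76 [579.1  35.  120.1]
bolt_plate 0.76 [642.6  56.8 126.3]
terminal_block_mid 0.71 [689.4 109.6  92.4]
back_box_mid 0.66 [486.3 192.1  98.6]
screwdriver_mid 0.7 [ 705.2 -112.2   10.9]
{'time': 0.7, 'joint_positions': array([ 6.27334532e+01,  9.07335578e+00,  9.15025180e+01, -1.46504075e-03,
        7.94240054e+01, -1.20391479e+01]), 'dq': array([-0.05037579, -0.03165188, -0.00553878, -0.0150043 , -0.09328984,
       -0.0783269 ]), 'effort': array([ 1.19743476e-03, -3.85497558e+01, -3.22292447e+01,  7.00124586e-02,
        3.09515430e-02, -3.95505776e-05]), 'eef_pos': array([151.04788144, 554.77812743, 404.71353922]), 'tool_rot': array([-97.24423761,  89.99855479, -22.4713676 ]), 'force': array([ 0.71497844,  0.39179892, -0.36429033]), 'torque': array([ 0.01159983,  0.01629588, -0.00568243]), 'gripper_width': 91.81413225756293}
```

View pictures.

View pics/top0.png

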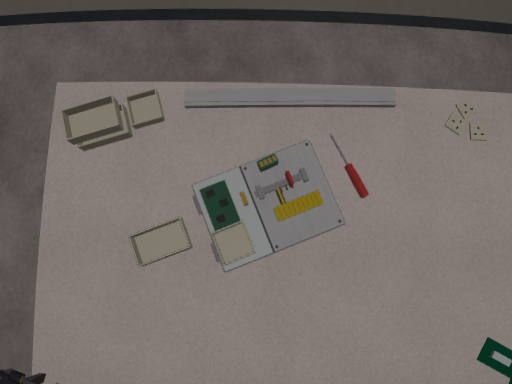

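View pics/scene0.png

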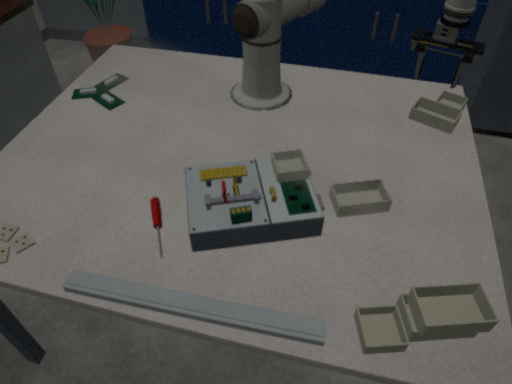

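Run:
```python
from h import *
p=cv2.imread('pics/top0.png'); d=np.load('top0.npy')
h=cv2.cvtColor(p,cv2.COLOR_BGR2HSV)
for nm,m in (("yellow",cv2.inRange(h,(20,120,80),(35,255,255))),("red",cv2.inRange(h,(0,120,80),(8,255,255)))):
    n,l,s,c=cv2.connectedComponentsWithStats(m)
    for i in range(1,n):
        if s[i,4]>60:
            v,u=np.where(l==i); P=np.array([px2w('top',a,b,d[b,a]) for a,b in zip(u,v) if d[b,a]>0])
            r=cv2.minAreaRect(P[:,:2].astype(np.float32)); print(nm,s[i],P.mean(0).round(1),np.median(P,0).round(1),r)
            print(P.max(0).round(1),P.min(0).round(1))
s=get_state(); print(R.from_euler('xyz',s['tool_rot'],degrees=True).as_matrix().round(3))
```

```text
yellow [274 188  49  33 732] [579.1  37.3 119.9] [578.9  37.6 122.6] ((598.298095703125, 43.11637878417969), (77.90913391113281, 118.90968322753906), 23.080976486206055)
[623.5  93.4 128.7] [540.6 -24.7  77.8]
red [346 164  22  34 276] [ 661.6 -132.8   23.4] [ 660.9 -133.8   24. ] ((666.4166870117188, -135.59690856933594), (99.7076187133789, 28.29591941833496), 26.87293243408203)
[ 708.6 -103.7   32.2] [ 618.  -162.3   -1.1]
[[ 0.    -0.965  0.263]
 [-0.     0.263  0.965]
 [-1.    -0.    -0.   ]]
```

Top view: pad at about (298,205), red plate at (290,178), green terminal block at (268,162), screwdriver at (350,170), and the cream box on the lid at (233,243). The enclosure is yawed about 20°. Next I'll refine its pose.

Run:
```python
from h import *
for n in ("top","scene"):
    p=cv2.imread(f'pics/{n}0.png'); d=np.load(f'{n}0.npy'); h=cv2.cvtColor(p,cv2.COLOR_BGR2HSV)
    V,U=np.mgrid[0:384,0:512]
    c,M,t=cam(n); K=np.array([[c['fx'],0,c['cx']],[0,c['fy'],c['cy']],[0,0,1.]])
    q=cv2.undistortPoints(np.stack([U,V],-1).reshape(-1,1,2).astype(float),K,np.array([c['k1'],0,0,0.]))[:,0]
    D=d.reshape(-1,1); P=(np.hstack([q*D,D])@M.T+t).reshape(384,512,3)
    near=(abs(P[...,0]-585)<230)&(abs(P[...,1]-110)<230)&(d>0)
    m=(near&(P[...,2]>70)&(P[...,2]<92)).astype(np.uint8)
    k,l,s,_=cv2.connectedComponentsWithStats(m); i=1+s[1:,4].argmax()
    Q=P[l==i]; print(n,'top face',cv2.minAreaRect(Q[:,:2].astype(np.float32)),np.median(Q[:,2]))
    y=(cv2.inRange(h,(20,110,60),(35,255,255))>0)&near&(P[...,2]>112)
    k,l,s,_=cv2.connectedComponentsWithStats(y.astype(np.uint8)); i=1+s[1:,4].argmax()
    Q=P[l==i]; print(' pad',cv2.minAreaRect(Q[:,:2].astype(np.float32)),np.median(Q,0),len(Q))
    r=((h[...,0]<10)|(h[...,0]>170))&(h[...,1]>110)&near&(P[...,2]>100)
    Q=P[r]; print(' red',cv2.minAreaRect(Q[:,:2].astype(np.float32)),np.median(Q,0),Q.max(0),len(Q))
```

```text
top top face ((583.8892822265625, 112.39409637451172), (238.5062713623047, 339.64373779296875), 23.07394790649414) 81.14758227948198
 pad ((578.2410888671875, 35.011131286621094), (35.75168228149414, 119.27837371826172), 22.20335578918457) [577.81487248  35.10124245 122.80726313] 681
 red ((643.158447265625, 58.902435302734375), (33.68538284301758, 8.229806900024414), 24.435407638549805) [640.47760904  58.8606745  141.40007776] [658.47450402  66.44834787 146.17742685] 63
scene top face ((586.4879150390625, 112.91488647460938), (243.00680541992188, 337.7730712890625), 23.08742904663086) 80.48693487229889
 pad ((579.379638671875, 36.11716842651367), (39.044586181640625, 117.2220687866211), 23.145238876342773) [581.52337165  37.06617123 121.44734179] 465
 red ((648.0936279296875, 60.01640319824219), (35.60169219970703, 7.013789653778076), 22.18684959411621) [660.15846297  63.73519973 138.36840053] [664.87757961  68.44453005 144.56906541] 64
```

```bash
python3 -m inch '[0,0,0,0.047,0.57, 0,0,0,0.047,0.57, 0,0,0,0.047,0.57, 0,0,0,0.047,0.57, 0,0,0,0.047,0.57]'
python3 -m inch '[0,0,0,0.047,0.57, 0,0,0,0.0055,0.57]'
python3 - <<'E'
from h import *
s=get_state(); M=R.from_euler('xyz',s['tool_rot'],degrees=True).as_matrix();print(M.round(3),s['gripper_width'],s['joint_positions'])
print(np.degrees(np.arctan2(M[1,2],M[0,2])), M.T@(np.array([623.4,20.4,404.7])-s['eef_pos']))
E
```

```text
time: 1.2
eef_pos: [151.0, 554.8, 404.7]
tool_rot: [82.9, 90.0, 115.1]
force: [-0.7, 0.1, -0.4]
gripper_width: 54.5
time: 1.4
eef_pos: [151.1, 554.8, 404.7]
tool_rot: [47.9, 90.0, 70.8]
force: [0.3, 0.2, -0.1]
gripper_width: 52.3
[[ 0.    -0.39   0.921]
 [ 0.     0.921  0.39 ]
 [-1.     0.     0.   ]] 52.2836129982815 [6.27321036e+01 9.07528802e+00 9.14989766e+01 4.91891220e-04
 7.94223272e+01 3.97798788e+01]
22.95213447572536 [ 4.58042469e-03 -6.76281949e+02  2.26542719e+02]
```

```bash
python3 -m inch '[0,-0.0338,0.0113,0,0.57, 0,-0.0338,0.0113,0,0.57, 0,-0.0338,0.0113,0,0.57, 0,-0.0338,0.0113,0,0.57, 0,-0.0338,0.0113,0,0.57]'
python3 -m inch '[0,-0.0338,0.0113,0,0.57, 0,-0.0338,0.0113,0,0.57, 0,-0.0338,0.0113,0,0.57, 0,-0.0338,0.0113,0,0.57, 0,-0.0338,0.0113,0,0.57]'
python3 -m inch '[0,-0.0338,0.0113,0,0.57, 0,-0.0338,0.0113,0,0.57, 0,-0.0338,0.0113,0,0.57, 0,-0.0338,0.0113,0,0.57, 0,-0.0338,0.0113,0,0.57]'
python3 -m inch '[0,-0.0338,0.0113,0,0.57, 0,-0.0338,0.0113,0,0.57, 0,-0.0338,0.0113,0,0.57, 0,-0.0338,0.0113,0,0.57, 0,-0.0338,0.0113,0,0.57]'
python3 -m inch '[0.01,0,0,0,0.57, 0.01,0,0,0,0.57, 0.01,0,0,0,0.57, 0,0,0,0,0.57]'
python3 - <<'E'
from h import *
s=get_state(); M=R.from_euler('xyz',s['tool_rot'],degrees=True).as_matrix();print(M.round(3),s['gripper_width'],s['joint_positions'].round(1),s['force'])
print(M.T@(np.array([623.4,20.4,300])-s['eef_pos']))
for n in ("scene","top"):
    p,d=read_camera(n); cv2.imwrite(f'pics/{n}1.png',cv2.resize(p[60:290,120:420,::-1],None,fx=2.6,fy=2.6,interpolation=2))
E
```

```text
time: 1.9
eef_pos: [269.8, 420.2, 404.8]
tool_rot: [19.0, 90.0, 42.2]
force: [-0.0, -0.4, -0.6]
gripper_width: 52.7
time: 2.4
eef_pos: [388.0, 286.7, 404.9]
tool_rot: [6.3, 90.0, 29.5]
force: [0.6, 0.9, -0.2]
gripper_width: 52.6
time: 2.9
eef_pos: [506.1, 153.2, 404.9]
tool_rot: [-5.2, 90.0, 18.0]
force: [0.4, 0.4, 0.5]
gripper_width: 52.5
time: 3.4
eef_pos: [624.2, 19.8, 404.6]
tool_rot: [60.6, 90.0, 83.8]
force: [-0.7, -0.5, -0.3]
gripper_width: 52.6
time: 3.8
eef_pos: [622.3, 22.1, 372.2]
tool_rot: [146.0, 89.7, 169.1]
force: [0.0, 0.2, 0.1]
gripper_width: 52.3
[[-0.004 -0.393  0.92 ]
 [ 0.001  0.92   0.393]
 [-1.     0.003 -0.004]] 52.29774500740308 [ -9.1  17.5  85.3   0.   77.4 -32.2] [0.04845906 0.23786839 0.05408741]
[72.22007549 -2.21574102  0.65024099]
```

View pics/scene1.png

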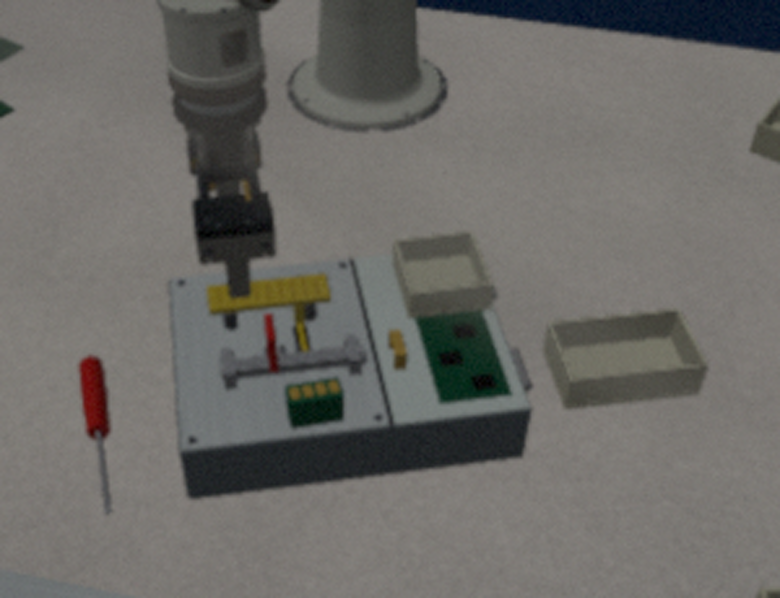

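View pics/top1.png

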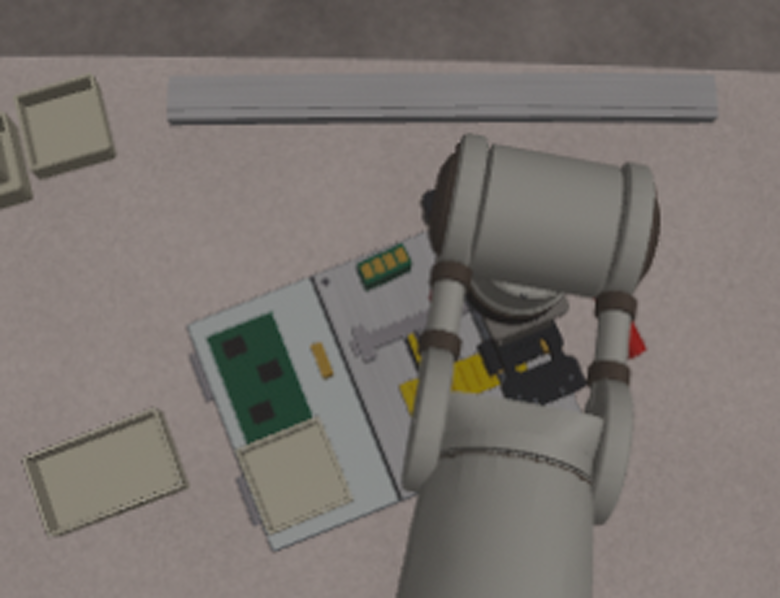

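Scene view: the visible finger stands above the pad's -y end at (238,290), behind the red plate at (270,340). Alignment looks right, so I'll descend towards contact.

```bash
python3 -m inch '[0.01,0,0,0,0.57, 0.01,0,0,0,0.57, 0.01,0,0,0,0.57, 0.01,0,0,0,0.57, 0,0,0,0,0.57]'
python3 -m inch '[0.004,0,0,0,0.57, 0,0,0,0,0.57]'
python3 - <<'E'
from h import *
s=get_state(); M=R.from_euler('xyz',s['tool_rot'],degrees=True).as_matrix();print(M.round(3),s['gripper_width'],s['force'],s['eef_pos'])
print(M.T@(np.array([623.4,20.4,300])-s['eef_pos']))
E
```

```text
time: 4.4
eef_pos: [622.7, 21.1, 332.2]
tool_rot: [147.9, 89.8, 170.9]
force: [-0.2, 0.1, -0.4]
gripper_width: 52.3
time: 4.6
eef_pos: [623.4, 21.0, 330.4]
tool_rot: [140.3, 90.0, 163.3]
force: [-0.8, -0.0, -0.8]
gripper_width: 52.4
[[-0.    -0.391  0.92 ]
 [ 0.     0.92   0.391]
 [-1.     0.    -0.   ]] 52.373171096471715 [-0.77841431 -0.04405477 -0.77899564] [623.41866233  20.98098089 330.44483968]
[30.44480452 -0.53191301 -0.23894865]
```

Run:
```python
from h import *
p,d=read_camera("scene"); np.save('s2.npy',d); cv2.imwrite('pics/scene2.png',cv2.resize(p[110:240,170:310,::-1],None,fx=4.5,fy=4.5,interpolation=2))
c,M,t=cam("scene")
def pr(P):
    q=M.T@(np.array(P)-t); x=q[:2]/q[2]; x=x*(1+c['k1']*(x@x)); return ((x*c['fx']+[c['cx'],c['cy']]-[170,110])*4.5).round()
s=get_state();T=R.from_euler('xyz',s['tool_rot'],degrees=True).as_matrix()
for z in (-35,35): print(z,pr(s['eef_pos']+T@[190,0,z]))
```

```text
-35 [180. 259.]
35 [191. 346.]
```

View pics/scene2.png

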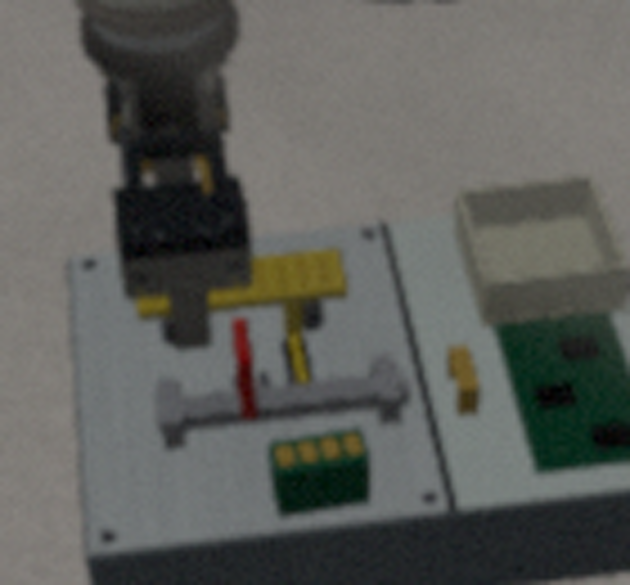

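The plate-side fingertip is at (188,345), which matches the projection, and it is clear behind the red plate at (243,365). I'll go on descending with force checks.

```bash
python3 -m inch '[0.007,0,0,0,0.57, 0.007,0,0,0,0.57, 0,0,0,0,0.57]'
python3 -m inch '[0.003,0,0,0,0.57, 0,0,0,0,0.57]'
python3 -m inch '[0.003,0,0,0,0.57, 0,0,0,0,0.57]'
python3 -m inch '[0.003,0,0,0,0.57, 0,0,0,0,0.57]'
```

```text
time: 4.95
eef_pos: [622.9, 21.1, 315.1]
tool_rot: [147.9, 89.9, 170.9]
force: [-0.6, 0.0, 0.3]
gripper_width: 52.2
time: 5.15
eef_pos: [623.3, 21.0, 313.3]
tool_rot: [149.9, 90.0, 172.9]
force: [0.2, 0.2, 0.0]
gripper_width: 52.2
time: 5.35
eef_pos: [623.6, 21.0, 310.9]
tool_rot: [-35.2, 90.0, -12.2]
force: [-0.7, 0.1, 2.5]
gripper_width: 52.6
time: 5.55
eef_pos: [623.6, 20.9, 307.9]
tool_rot: [-35.7, 89.9, -12.7]
force: [-0.0, -0.5, 3.7]
gripper_width: 52.1
```

```bash
python3 -m inch '[0.003,0,0,0,0.57, 0,0,0,0,0.57]'
python3 -m inch '[0.003,0,0,0,0.57, 0,0,0,0,0.57]'
python3 -m inch '[0,0,0,0,0.57, 0,0,0,0,0.57]'
```

```text
time: 5.75
eef_pos: [623.6, 21.0, 304.8]
tool_rot: [-32.9, 89.9, -9.9]
force: [1.4, -1.1, 4.6]
gripper_width: 52.5
time: 5.95
eef_pos: [623.6, 21.0, 302.0]
tool_rot: [-37.6, 89.9, -14.5]
force: [-0.1, -0.5, 6.3]
gripper_width: 52.3
time: 6.15
eef_pos: [623.6, 20.9, 302.3]
tool_rot: [-37.2, 89.9, -14.2]
force: [-1.7, -0.3, 5.2]
gripper_width: 52.8
```

```bash
python3 -m inch '[0,0.003,0,0,0.57, 0,0.003,0,0,0.57, 0,0.003,0,0,0.57, 0,0,0,0,0.57]'
python3 -m inch '[0,0.003,0,0,0.57, 0,0.003,0,0,0.57, 0,0,0,0,0.57]'
python3 -m inch '[0,0.003,0,0,0.57, 0,0.003,0,0,0.57, 0,0,0,0,0.57]'
```

```text
time: 6.55
eef_pos: [620.5, 28.7, 302.9]
tool_rot: [-58.4, 89.8, -35.4]
force: [2.0, -2.1, 5.0]
gripper_width: 52.3
time: 6.85
eef_pos: [618.3, 33.9, 302.9]
tool_rot: [-62.2, 89.7, -39.1]
force: [1.7, -4.9, 5.0]
gripper_width: 52.3
time: 7.15
eef_pos: [616.1, 39.2, 302.9]
tool_rot: [-64.3, 89.7, -41.2]
force: [2.6, -5.8, 4.5]
gripper_width: 52.7
```

```bash
python3 -m inch '[0.001,0.003,0,0,0.57, 0,0.003,0,0,0.57, 0,0.003,0,0,0.57, 0,0,0,0,0.57]'
python3 - <<'E'
from h import *
p,d=read_camera("scene"); cv2.imwrite('pics/scene3.png',cv2.resize(p[110:240,170:310,::-1],None,fx=4.5,fy=4.5,interpolation=2))
E
```

```text
time: 7.55
eef_pos: [612.7, 47.4, 302.5]
tool_rot: [-61.8, 89.7, -38.8]
force: [2.2, -6.5, 6.9]
gripper_width: 52.1
```

View pics/scene3.png

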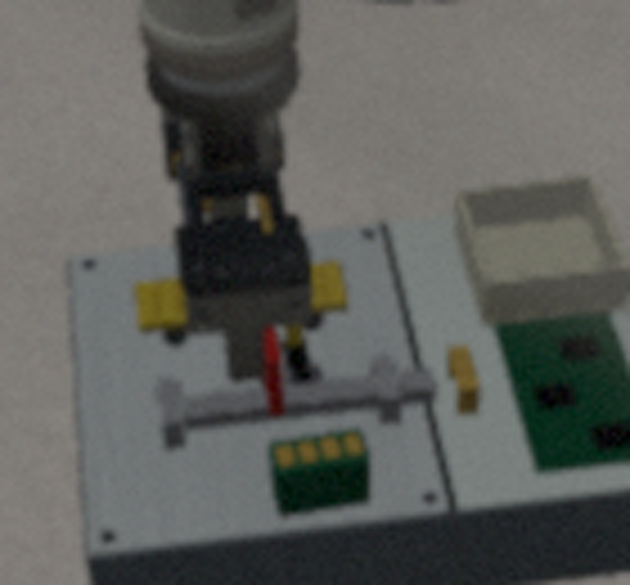

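The finger presses on the plate at (270,370), and the bolt end has reached (430,385) on its way to the staple at (462,380). The pad is still down, so I'll carry on pushing.

```bash
python3 -m inch '[0,0.003,0,0,0.57, 0,0.003,0,0,0.57, 0,0.003,0,0,0.57, 0,0.003,0,0,0.57, 0,0,0,0,0.57]'
python3 -m inch '[0,0.003,0,0,0.57, 0,0.003,0,0,0.57, 0,0.003,0,0,0.57, 0,0,0,0,0.57]'
python3 -m inch '[0,0.003,0,0,0.57, 0,0.002,0,0,0.57, 0,0,0,0,0.57]'
```

```text
time: 8.1
eef_pos: [608.0, 58.4, 302.4]
tool_rot: [-62.2, 89.7, -39.2]
force: [2.2, -5.5, 7.1]
gripper_width: 52.6
time: 8.5
eef_pos: [604.5, 66.8, 302.4]
tool_rot: [-62.0, 89.7, -38.9]
force: [1.9, -5.2, 6.8]
gripper_width: 52.5
time: 8.8
eef_pos: [602.6, 71.2, 302.4]
tool_rot: [-62.5, 89.7, -39.4]
force: [1.6, -6.0, 6.1]
gripper_width: 52.6
```

```bash
python3 -m inch '[0,0.002,0,0,0.57, 0,0.001,0,0,0.57, 0,0,0,0,0.57]'
python3 -m inch '[0,0.002,0,0,0.57, 0,0,0,0,0.57]'
python3 -m inch '[0,0.001,0,0,0.57, 0,0,0,0,0.57]'
python3 - <<'E'
from h import *
p,d=read_camera("scene"); cv2.imwrite('pics/scene4.png',cv2.resize(p[110:240,170:310,::-1],None,fx=4.5,fy=4.5,interpolation=2))
E
```

```text
time: 9.1
eef_pos: [601.5, 73.9, 302.5]
tool_rot: [-63.0, 89.7, -39.9]
force: [1.9, -6.7, 6.8]
gripper_width: 52.2
time: 9.3
eef_pos: [600.9, 75.1, 302.5]
tool_rot: [-68.0, 89.6, -45.0]
force: [2.9, -8.7, 6.4]
gripper_width: 52.3
time: 9.5
eef_pos: [600.7, 75.4, 302.5]
tool_rot: [-70.6, 89.5, -47.6]
force: [4.4, -12.0, 5.6]
gripper_width: 52.8
```

View pics/scene4.png

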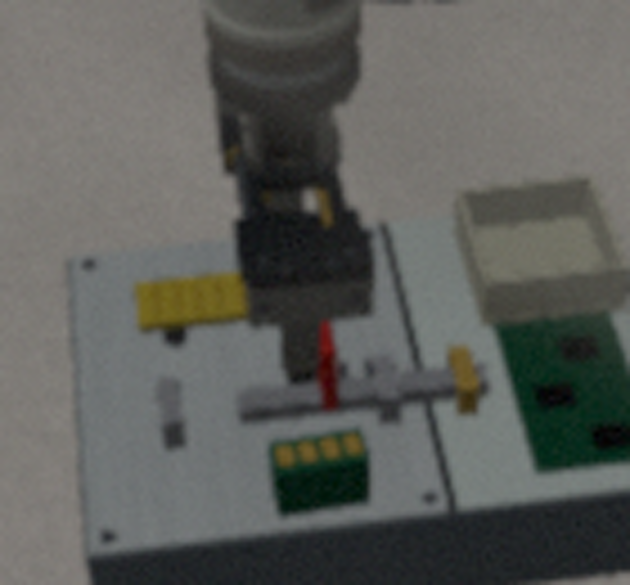

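The bolt is through the staple at (465,380) and the force rises while the tool stalls, so it is at the stop. I'll push once more to confirm, then back off a little and lift.

```bash
python3 -m inch '[0,0.002,0,0,0.57, 0,0,0,0,0.57]'
python3 -m inch '[0,-0.003,0,0,0.57, 0,-0.003,0,0,0.57, 0,-0.003,0,0,0.57, 0,0,0,0,0.57]'
python3 -m inch '[-0.005,0,0,0,0.57, -0.005,0,0,0,0.57, -0.01,0,0,0,0.57, -0.02,0,0,0,0.57, -0.03,0,0,0,0.57]'
python3 -m inch '[-0.03,0,0,0,0.57, 0,-0.04,0,0,0.57, 0,-0.04,0,0,0.57, 0,-0.04,0,0,0.57, 0,0,0,0,0.57]'
python3 - <<'E'
from h import *
p,d=read_camera("scene"); cv2.imwrite('pics/scene5.png',cv2.resize(p[110:240,170:310,::-1],None,fx=4.5,fy=4.5,interpolation=2))
for l in ["catch_pad","bolt_plate","terminal_block_mid","back_box_mid","screwdriver_mid"]:
    for r in tip_of(l,"scene")[:1]:
        P=w("scene",r['point']); a=np.radians(23); q=P-[586,111,80]
        print(l,round(r['p'],2),P.round(1),'encl',(np.array([[np.cos(a),np.sin(a)],[-np.sin(a),np.cos(a)]])@q[:2]).round(1),q[2].round(1))
print(get_state()['force'],get_state()['time'])
E
```

```text
time: 9.75
eef_pos: [600.4, 76.1, 302.6]
tool_rot: [-74.1, 89.3, -51.1]
force: [6.3, -18.7, 3.3]
gripper_width: 52.5
time: 10.15
eef_pos: [602.1, 72.0, 301.3]
tool_rot: [51.3, 89.9, 74.3]
force: [-0.6, 2.5, 6.3]
gripper_width: 52.4
time: 10.65
eef_pos: [600.9, 71.4, 369.2]
tool_rot: [160.6, 89.7, -176.4]
force: [1.5, 0.9, -0.2]
gripper_width: 52.8
time: 11.15
eef_pos: [649.4, -43.3, 400.2]
tool_rot: [-139.9, 89.9, -117.1]
force: [-0.3, 0.4, 0.1]
gripper_width: 52.7
catch_pad 0.83 [578.2  33.4 125.5] encl [-37.5 -68.3] 45.5
bolt_plate 0.96 [626.8  91.7 125.6] encl [ 30.  -33.8] 45.6
terminal_block_mid 0.71 [689.9 112.9 101.1] encl [ 96.3 -38.9] 21.1
back_box_mid 0.82 [485.5 193.7  95.4] encl [-60.2 115.4] 15.4
screwdriver_mid 0.77 [ 707.9 -106.5   11.8] encl [  27.3 -247.9] -68.2
[ 0.62624544 -0.08939412  1.03573607] 11.45
```

View pics/scene5.png

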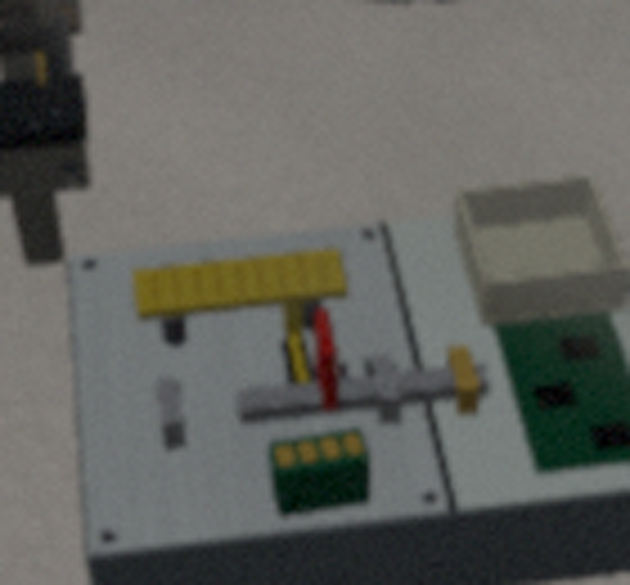

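The catch is back up with its pad at (240,283), and the bolt is through the staple with the plate at (325,360). I'll check the bolt travel from depth in both cameras.

Run:
```python
from h import *
for n in ("top","scene"):
    p1,d1=read_camera(n); 
    R0=[]
    for p,d in ((cv2.imread(f'pics/{n}0.png'),np.load(f'{n}0.npy')),(p1[:,:,::-1].copy(),d1)):
        h=cv2.cvtColor(p,cv2.COLOR_BGR2HSV)
        V,U=np.where(((h[...,0]<10)|(h[...,0]>170))&(h[...,1]>110)&(d>0))
        P=np.array([px2w(n,u,v,d[v,u]) for u,v in zip(U,V)])
        e=P-[586,111,80]; a=np.radians(23); X=e[:,0]*np.cos(a)+e[:,1]*np.sin(a); Y=-e[:,0]*np.sin(a)+e[:,1]*np.cos(a)
        k=(X>10)&(X<58)&(Y>-95)&(Y<0)&(e[:,2]>35)&(e[:,2]<75)
        print(n,k.sum(),np.median(Y[k]).round(1),Y[k].mean().round(1),np.percentile(Y[k],[5,95]).round(1))
        y=cv2.inRange(h,(20,110,60),(35,255,255))>0
        V,U=np.where(y&(d>0)); P=np.array([px2w(n,u,v,d[v,u]) for u,v in zip(U,V)])
        k=(np.hypot(P[:,0]-578,P[:,1]-36)<45)&(P[:,2]>105); print('  pad z',np.median(P[k,2]).round(1),k.sum())
print(get_state()['time'])
```

```text
top 59 -69.3 -69.7 [-73.9 -66.4]
  pad z 122.8 502
top 54 -25.5 -25.7 [-29.7 -22.7]
  pad z 122.7 457
scene 52 -71.6 -71.5 [-74.5 -68.5]
  pad z 121.4 353
scene 57 -27.7 -27.5 [-30.8 -23.7]
  pad z 121.6 353
11.55
```

Both cameras measure a bolt travel of about 44 mm, and the pad is back at its rest height. The arm is clear, so I'm handing in.

```bash
python3 -c "
from bench import *
print(hand_in())"
```

```text
the job is handed in; nothing more can be done
None
```

The lid is locked as far as I can measure, and I handed the job in at about 11.6 s; the hand-in reports no verdict.

I pressed the catch down about 10 mm with one finger. With it held there, the other finger pushed the bolt until the tool stalled at its stop, with the force rising to about 19 N. I then backed the finger off the plate and lifted straight up so the catch could spring back.

- **Bolt:** depth in both cameras gives about 44 mm of travel. The last picture shows the bolt through the brass staple.
- **Catch:** the pad is back at its rest height, within 0.2 mm of its first reading in both cameras.
- **Loose items:** the terminal block, the box on the lid and the screwdriver are within about 3 mm of their first readings. I did not measure the double box on the bench; the arm never touched it.
- **Disagreement:** the network's reading of the thumb plate put it about 5 mm short of fully home (y = -34 instead of -29 mm). That is close to its stated accuracy, and the depth measurement and the stall at the stop both contradict it.

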